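Lock the microscope's rotary stage

ROBOT

A 6-joint arm with a two-finger parallel gripper is mounted at the origin on the work surface. World frame = base frame: x ahead of the robot, y to its left, z up, the work surface at z = 0. Lengths are in m, angles in rad, forces in N, time in s.
With the tool pointing down it reaches from about 0.35 to 0.85 m from the base axis. Payload 8.1 kg.
Tool frame: the origin (TCP) lies at the very end of the fingers, on their centre line; the grasp point (between the pads) lies 19 mm behind it (robot.pinch_z is the distance from the TCP to the grasp point, in m); x points along the fingers, z is the direction in which the jaws open and shut, and the axes are right-handed (so a half turn about x gives the same grasp; the last joint's range is limited). The gripper opens to 93 mm and grips with 3 to 60 N. Pads are 15 mm wide; open, the fingers measure 128 mm over their backs; the gripper's body (75 mm by 188 mm) begins 65 mm behind the grasp point.
Start: joints at [-1.188, 0.13, 1.488, -0, 1.523, -0.085], TCP at [0.271, -0.536, 0.219] pointing down, gripper open.
Joint ranges: [-2.96, 2.96], [-0.89, 2.26], [0.02, 2.5], [-1.34, 4.48], [0, 2.73], [-2.66, 2.66]. Speed limits (rad/s): [2.39, 2.39, 2.79, 3.14, 3.14, 3.14].

INTERFACE

Orientations are given as a rotation vector (axis times angle).
In Python, from plant import robot, optics, ticket gives the robot as it stands.
- The arm moves only by the tool jog_arm, never from a script. Its argument "targets" is a list of rows, each a list of 7 numbers: the shift along the tool's x, y, z in cm, then the turn, a rotation vector about the tool's x, y, z in degrees, then the closure, from 0 (fully open) to 1 (shut). In form: [[dx, dy, dz, ax, ay, az, grip], ...]. A call has 1 to 5 rows; each row is the pose to reach, as a shift and turn from the pose measured when the call began, along the tool's axes at that moment; what a row does not reach only later rows make up. A row lasts 1/8 s, in which the tool goes at most 62.5 mm and 10.7 degrees, less where a joint would pass 70% of its speed; a pose out of reach is approached as far as the arm can. A call with a gripper value outside its range is refused whole. The fingers move at their own pace and stop on an object; "squeeze" is the grip in N (left out, the last holds). Time passes only in rows, so rows that repeat a pose let the fingers close. It gives the time, the measured TCP pose, the force and the opening at its end, in the units of the state.
- robot.read_state(): the state, without advancing time (a new reading comes with each control period).
- optics.read_camera(name): name is "side" or "top"; returns a dict with "frame" (384x512x3 uint8, red, green, blue), "vertical_fov" (degrees; the focal length in pixels is half the picture's height over the tangent of half this angle, whatever the lens; pixels are square), "cx", "cy" (the principal point, pixels), "R" (3x3) and "t" (3): a world point X has camera coordinates R X + t. Camera axes: x right, y down, z forward; pixel columns grow to the right and rows downward; lengths in m; the calibration is good to about 2 mm. A picture is of the moment at which its call begins. There is no depth.
- ticket.close_job(): hands the job in, once; it reports no verdict.
The state is a dict: "t": time; "q": joint angles; "dq": joint speeds; "joint_torque": joint torques, N m; "tool_pos": TCP position; "orientation": TCP orientation; "force": force on the tool from outside, world axes, zero at the start; "wrist_torque": the same for the moment, N m; "opening": finger opening in m.
Only numpy, scipy, OpenCV 4.12 (cv2) and the standard library are available. Lean on these libraries where they do the work, as an engineer would, in place of code of your own. Each camera call takes 0.05 s, during which the arm holds its last target.

TASK

Lock the microscope's rotary stage before it is carried away: pushing with the fingertips only, push the upright peg round until the slot in the rim of the black disc faces the flat locking bar, then push the bar by its upright tab fully home into the slot. Push gently, and let the brass sleeve ride along upright on the middle of the disc. Do not pick up or disturb it or any of the other loose things.

Things in the scene. Friction and masses are not known exactly. Their poses are not given: they have to be found in the camera images.
- stage_base: The fixed stage unit: a cream housing 220 x 325 mm, its flat top 40 mm above the table. The origin lies on the table directly below the disc's axis. Its +y axis points from the disc's axis along the locking bar; the bar slides towards -y. The housing reaches from y = -110 to +215 mm and x = -110 to +110 mm. z is up. A guide block (45 mm wide, its top 67 mm above the table) bridges the bar from y = 104 to 140 mm.
- disc (a joint): Angle (rad) of the black disc about its vertical axis, counter-clockwise from above positive. 0: slot points straight away from the bar (to -y of stage_base) and the peg stands nearest the bar. At +3.14 or -3.14 (the same place) the slot faces the bar exactly. Stops at -3.5 and +3.5. Friction holds it wherever it is left; pushing the peg takes about 2 N.
- disc_centre (a point): Centre of the disc's top face. The disc is 180 mm in diameter, 12 mm thick, its top 57 mm above the table.
- slot_mouth (a point): Middle of the slot's open end, on the disc's rim (radius 90 mm), at the height of the top face. The slot is 20 mm wide with parallel sides, cut through the disc, and runs 34 mm in from the rim towards the axis.
- peg_top (a point): Centre of the top of the round steel peg that stands on the disc, opposite the slot: 14 mm in diameter, 32 mm tall (its top 89 mm above the table), 62 mm from the disc's axis.
- bar (a joint): How far (m) the steel locking bar has slid towards the disc: 0 drawn back, 0.036 fully home against its stop. The bar is 14 mm wide, 10 mm thick, and lies 46 to 56 mm above the table. Friction of about 2 N holds it wherever it is left. It meets the rim after 8 mm and goes in only if the slot faces it; its tapered nose (6 mm wide at the tip) forgives an error of some 5 mm and draws the disc in line.
- bar_nose (a point): Tip of the bar's nose, half-way up the bar. 98 mm from the disc's axis when drawn back, 62 mm when home.
- tab_back (a point): Centre of the back face (the face away from the disc) of the flat upright tab on the bar: push here towards the disc. The tab is 32 mm wide, 8 mm thick along the bar, and stands from 55 to 95 mm above the table, so this point is 75 mm up. Behind it only the bar's last 4 mm and the housing's flat top (40 mm up).
- sleeve_mid (a point): Middle, half-way up, of the loose brass sleeve that stands upright on the middle of the disc: 22 mm across its foot, 18 mm above, 28 mm tall.
- objective_mid (a point): Middle, half-way up, of a loose microscope objective standing on the housing beside the tab: 32 mm in diameter, 46 mm tall. Leave alone.
- jar_mid (a point): Middle, half-way up, of a closed amber sample jar on the table: 52 mm in diameter, 65 mm tall. Leave alone.
- weight_mid (a point): Middle, half-way up, of a steel knobbed weight on the table: 36 mm in diameter, 52 mm tall. Leave alone.

How it is judged:
By the outcome, as a careful person would: the job done as asked, in the order asked, and still so for the second after the job is handed in, with the robot touching nothing.
It also fails if it takes over 54 s, if anything falls off the work surface, if the arm or the gripper's body presses on something with over 40 N, if the wrist force passes 120 N, or if a joint passes its speed limit or range.

## Working session

There is one attempt and no reset: what is moved stays moved. The work goes in short steps, Python scripts to look and compute and a tool call to move; the robot and the scene stay as the last step left them, time stands still between calls to the robot, and variables do not carry over. Pictures are saved under pics/ and viewed, and the job is handed in when it is done.

Besides the shell and the picture viewer there is one more tool, called after "Emit:" by a JSON object that holds its "api" and its "payload". jog_arm: Moves the arm, as the interface text tells. Its arguments: {"type":"object","properties":{"targets":{"type":"array"},"squeeze":{"type":"number"}},"required":["targets"]}

```bash
ls; mkdir -p pics; python3 - <<'E'
from plant import robot, optics, ticket
import cv2,numpy as np
s=robot.read_state();print(s)
for n in("side","top"):
    c=optics.read_camera(n);cv2.imwrite(f"pics/{n}0.png",c["frame"][:,:,::-1]);print(n,c["vertical_fov"],c["cx"],c["cy"],c["R"],c["t"])
    np.savez(f"{n}0.npz",**c)
E
```

```text
pics
{'t': 0.0, 'q': array([-1.18839675e+00,  1.31169898e-01,  1.48928831e+00, -1.67895371e-05,
        1.52298528e+00, -8.54042862e-02]), 'dq': array([-0.00091114, -0.00114024,  0.00029192, -0.00261298, -0.00033747,
        0.00229497]), 'joint_torque': array([-3.50173323e-03, -5.59843755e+01, -4.91765034e+01,  7.63827679e-02,
        3.52920243e-02, -1.36303606e-04]), 'tool_pos': array([ 0.27035383, -0.53499717,  0.21757727]), 'orientation': array([ 0.85917648,  1.39643908, -0.85739554]), 'force': array([0.84026841, 0.72209803, 0.37843622]), 'wrist_torque': array([-0.0444755 , -0.00935165, -0.04511502]), 'opening': 0.09268792608994245}
side 53.11370749310082 255.78141122804698 191.9245362017992 [[ 0.9932371  -0.11602268 -0.00433597]
 [-0.06167617 -0.49561516 -0.86634962]
 [ 0.09836723  0.86075801 -0.4994192 ]] [-0.56392734  0.09855126  1.04393133]
top 49.09855062730933 254.9929822459311 190.98849424778604 [[-0.08585816 -0.99630529 -0.00203629]
 [-0.97415572  0.08437763 -0.20952579]
 [ 0.20892347 -0.01600583 -0.977801  ]] [0.00886315 0.57000018 1.0005418 ]
```

View pics/side0.png

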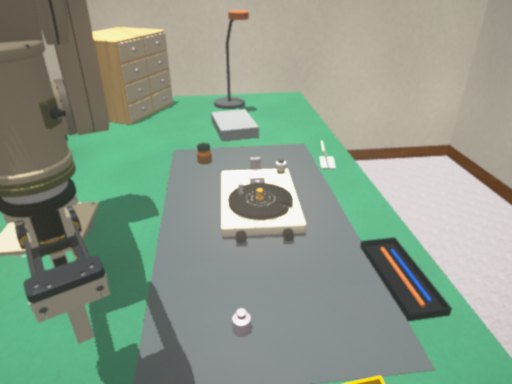

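View pics/top0.png

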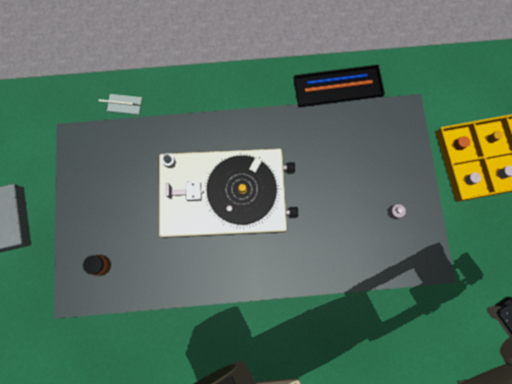

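The top view shows the disc at about (242,188), slot at about (256,164), peg near (229,209), bar and tab at (185,190), and objective at (168,160). I'll zoom in on these.

```bash
cat > h.py <<'E'
import numpy as np,cv2
def K(c):
    f=c["frame"].shape[0]/2/np.tan(np.radians(float(c["vertical_fov"]))/2); return f
def ray(c,u,v):
    f=K(c);d=np.array([(u-c["cx"])/f,(v-c["cy"])/f,1.]);R=c["R"];return -R.T@c["t"],R.T@d
def onz(c,u,v,z):
    o,d=ray(c,u,v);return o+d*(z-o[2])/d[2]
def proj(c,X):
    p=c["R"]@np.asarray(X)+c["t"];f=K(c);return np.array([f*p[0]/p[2]+c["cx"],f*p[1]/p[2]+c["cy"]])
def crop(c,u0,v0,u1,v1,s,fn):
    cv2.imwrite(fn,cv2.resize(c["frame"][v0:v1,u0:u1,::-1],None,fx=s,fy=s,interpolation=cv2.INTER_CUBIC))
E
python3 - <<'E'
from h import *
t=np.load("top0.npz");s=np.load("side0.npz")
crop(t,150,140,310,250,5,"pics/tz.png");crop(s,205,145,315,245,7,"pics/sz.png")
f=t["frame"].astype(int)
# cream housing mask
m=((f.min(2)>150)).astype(np.uint8);m[:140]=0;m[250:]=0;m[:,:150]=0;m[:,300:]=0
cs,_=cv2.findContours(m,cv2.RETR_EXTERNAL,cv2.CHAIN_APPROX_NONE);c=max(cs,key=cv2.contourArea)
P=np.array([onz(t,u,v,.04)[:2] for u,v in c[:,0]],np.float32)
print(cv2.minAreaRect(P),cv2.boxPoints(cv2.minAreaRect(P)))
E
```

```text
((0.5800954103469849, 0.041846275329589844), (0.32869595289230347, 0.2172572910785675), 87.58333587646484) [[ 0.46463346 -0.11777506]
 [ 0.6816975  -0.12693599]
 [ 0.69555736  0.2014676 ]
 [ 0.47849333  0.21062854]]
```

View pics/tz.png

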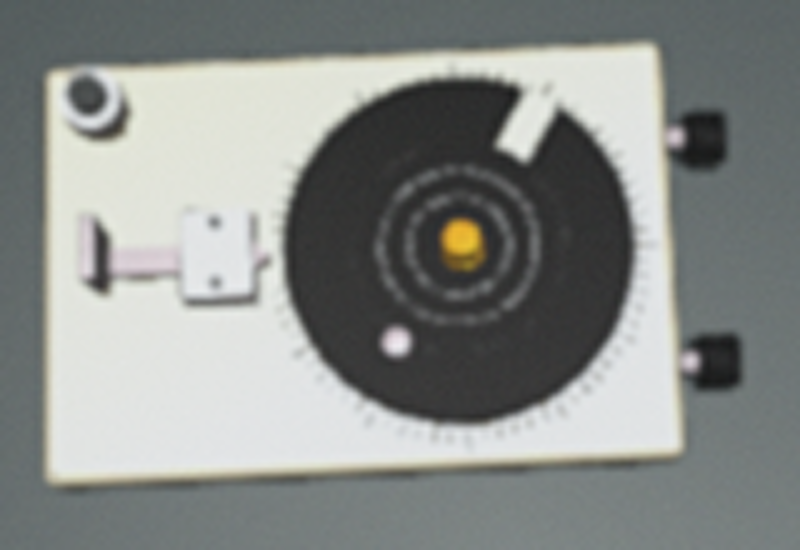

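View pics/sz.png

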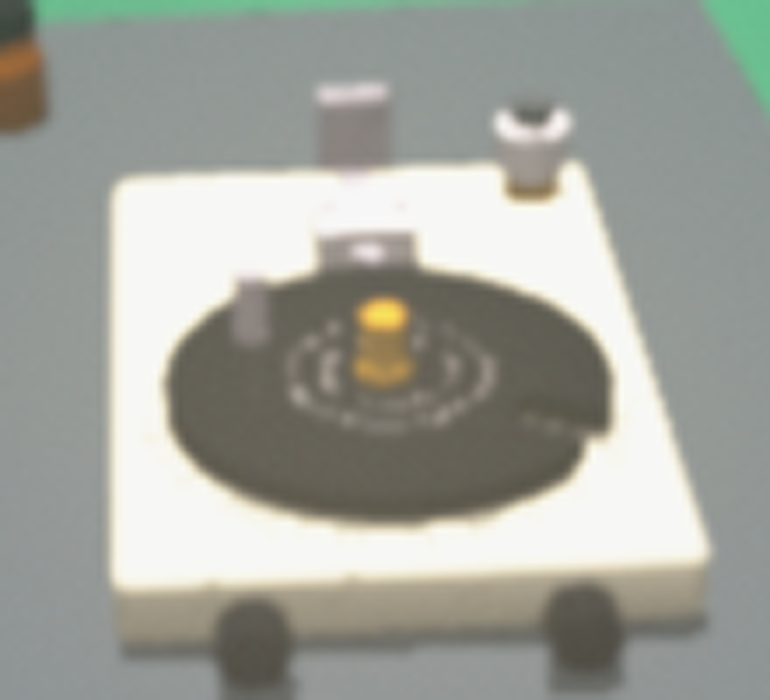

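```bash
python3 - <<'E'
from h import *
t=np.load("top0.npz")
f=t["frame"].astype(int)
m=(f.max(2)<90).astype(np.uint8);m[:145]=0;m[235:]=0;m[:,:198]=0;m[:,281:]=0
cs,_=cv2.findContours(m,cv2.RETR_EXTERNAL,cv2.CHAIN_APPROX_NONE);c=max(cs,key=cv2.contourArea)
P=np.array([onz(t,u,v,.057)[:2] for u,v in c[:,0]],np.float32)
h=cv2.convexHull(P);print("disc",cv2.minEnclosingCircle(P),cv2.fitEllipse(h))
g=lambda x,y,z:onz(t,150+(x+.5)/5-.5,140+(y+.5)/5-.5,z)
for n,x,y,z in[("peg",397,342,.089),("slotmouthA",522,82,.057),("slotmouthB",560,105,.057),("slotinA",497,148,.045),("slotinB",527,163,.045),("sleeve",462,238,.085),("tabtopL",87,215,.095),("tabtopR",90,277,.095),("nose",268,261,.051),("gb1",183,210,.067),("gb2",257,210,.067),("gb3",257,300,.067),("gb4",183,300,.067),("obj",88,97,.086)]:
    print(n,g(x,y,z).round(4))
for n,x,y,z in []:pass
s=np.load("side0.npz")
g=lambda x,y,z:onz(s,205+(x+.5)/7-.5,145+(y+.5)/7-.5,z)
for n,x,y,z in[("pegtop",250,275,.089),("sleeve",383,314,.085),("tabL",318,92,.095),("tabR",388,90,.095),("objtop",533,122,.086)]:print(n,g(x,y,z).round(4))
E
```

```text
disc ((0.5775711536407471, -0.0068075512535870075), 0.08903943747282028) ((0.5775862336158752, -0.006262373644858599), (0.17422744631767273, 0.17674322426319122), 103.27099609375)
peg [0.5258 0.0269 0.089 ]
slotmouthA [ 0.6615 -0.0457  0.057 ]
slotmouthB [ 0.6475 -0.0641  0.057 ]
slotinA [ 0.6308 -0.03    0.045 ]
slotinB [ 0.6214 -0.0448  0.045 ]
sleeve [ 0.5757 -0.0087  0.085 ]
tabtopL [0.6008 0.1734 0.095 ]
tabtopR [0.5697 0.1733 0.095 ]
nose [0.5799 0.0912 0.051 ]
gb1 [0.6063 0.1306 0.067 ]
gb2 [0.6031 0.0934 0.067 ]
gb3 [0.557  0.0961 0.067 ]
gb4 [0.5601 0.133  0.067 ]
obj [0.6637 0.1721 0.086 ]
pegtop [0.5273 0.023  0.089 ]
sleeve [ 0.5769 -0.0077  0.085 ]
tabL [0.5708 0.1785 0.095 ]
tabR [0.6022 0.1767 0.095 ]
objtop [0.6645 0.1543 0.086 ]
```

```bash
cat >> h.py <<'E'
from scipy.spatial.transform import Rotation as Ro
C=np.array([.577,-.0075]);yh=np.array([.042,.999]);xh=np.array([.999,-.042])
def rel(s,p,R2):
    "shift cm/turn deg from state s to pose"
    R=Ro.from_rotvec(s["orientation"]).as_matrix()
    return (R.T@(np.asarray(p)-s["tool_pos"])*100).round(2), np.degrees(Ro.from_matrix(R.T@R2).as_rotvec()).round(1)
def pegpose(th,z,sgn=1):
    "th deg; jaw along tangent"
    a=np.radians(th);r=-np.sin(a)*xh+np.cos(a)*yh
    tg=np.array([-r[1],r[0],0])*sgn
    X=np.array([0,0,-1.]);return np.r_[C+.062*r,z],np.c_[X,np.cross(tg,X),tg]
E
python3 - <<'E'
from h import *
from plant import robot
s=robot.read_state()
print(Ro.from_rotvec(s["orientation"]).as_matrix().round(3))
for sg in(1,-1):
  for th in (60,120,180): print(sg,th,pegpose(th,.2,sg)[0],rel(s,*pegpose(th,.2,sg)))
E
```

```text
[[-0.001  0.893  0.451]
 [ 0.002  0.451 -0.893]
 [-1.     0.    -0.002]]
1 60 [0.52466212 0.02572413 0.2       ] (array([  1.84,  47.98, -38.58]), array([59.2, -0.1,  0. ]))
1 120 [ 0.52205812 -0.03621387  0.2       ] (array([  1.83,  44.96, -33.17]), array([-0.8, -0.1, -0. ]))
1 180 [ 0.574396 -0.069438  0.2     ] (array([  1.82,  48.13, -27.84]), array([-60.8,  -0.1,  -0.1]))
-1 60 [0.52466212 0.02572413 0.2       ] (array([  1.84,  47.98, -38.58]), array([-1.208e+02, -1.000e-01, -1.000e-01]))
-1 120 [ 0.52205812 -0.03621387  0.2       ] (array([  1.83,  44.96, -33.17]), array([179.2,  -0. ,   0.2]))
-1 180 [ 0.574396 -0.069438  0.2     ] (array([  1.82,  48.13, -27.84]), array([ 1.192e+02, -1.000e-01,  1.000e-01]))
```

Emit:
{"api": "jog_arm", "payload": {"targets": [[0.5,10,-8,12,0,0,0.3],[0.5,20,-16,24,0,0,0.6],[0.5,30,-24,36,0,0,0.68],[0.5,40,-32,48,0,0,0.68],[0.5,47,-37.5,59,0,0,0.68]]}}

```text
t: 0.72
tool_pos: [0.394, -0.2655, 0.214]
orientation: [1.514, 0.981, -1.513]
force: [0.5, -1.0, -1.3]
opening: 0.0475
```

```bash
cat > st.py <<'E'
from h import *
from plant import robot
import sys
s=robot.read_state();print(s["t"],s["q"].round(2),s["tool_pos"].round(4),s["force"].round(1),s["opening"])
th,z=map(float,sys.argv[1:3]);print(rel(s,*pegpose(th,z)))
E
python3 st.py 60 .15
```

```text
0.725 [-0.7  -0.21  1.83  0.    1.53  1.29] [ 0.394  -0.2655  0.214 ] [ 0.5 -1.  -1.3] 0.04753121989230865
(array([ 6.440e+00, -1.000e-02, -3.191e+01]), array([ 8.2, -0.1,  0.1]))
```

Emit:
{"api": "jog_arm", "payload": {"targets": [[0,0,-6.2,4,0,0,0.68],[0,0,-12.4,8.2,0,0,0.68],[0,0,-18.6,8.2,0,0,0.68],[1,0,-24.8,8.2,0,0,0.68],[3,0,-31.9,8.2,0,0,0.68]]}}

```text
t: 1.35
tool_pos: [0.521, 0.0171, 0.1878]
orientation: [1.614, 0.888, -1.611]
force: [0.3, -0.1, 0.0]
opening: 0.0297
```

```bash
python3 st.py 60 .15
```

```text
1.35 [-0.07 -0.07  1.75  0.    1.46  2.07] [0.521  0.0171 0.1878] [ 0.3 -0.1  0. ] 0.029697775933723813
(array([ 3.79, -0.15, -0.92]), array([ 0. , -0.1,  0. ]))
```

Emit:
{"api": "jog_arm", "payload": {"targets": [[3,-0.15,-0.9,0,0,0,0.68],[5,-0.15,-0.9,0,0,0,0.68],[7.3,-0.15,-0.9,0,0,0,0.68],[7.3,-0.15,-0.9,0,0,0,0.68]]}}

```text
t: 1.85
tool_pos: [0.5225, 0.0258, 0.1124]
orientation: [1.611, 0.891, -1.616]
force: [0.6, 1.0, 0.1]
opening: 0.0298
```

```bash
python3 st.py 60 .068; cat > look.py <<'E'
from h import *
from plant import optics
import sys
for n,b in(("top",(150,130,310,250,5)),("side",(205,110,315,245,5))):
    c=optics.read_camera(n);np.savez(f"{n}_{sys.argv[1]}.npz",**c);crop(c,*b,f"pics/{n}_{sys.argv[1]}.png")
E
python3 look.py a
```

```text
1.85 [-0.05  0.    1.82  0.    1.32  2.09] [0.5225 0.0258 0.1124] [0.6 1.  0.1] 0.02976522259726904
(array([ 4.44,  0.2 , -0.11]), array([0. , 0. , 0.3]))
```

View pics/side_a.png

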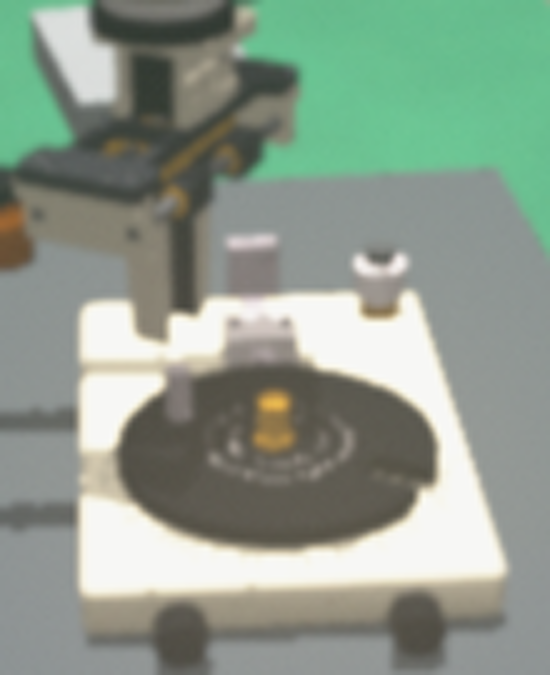

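View pics/top_a.png

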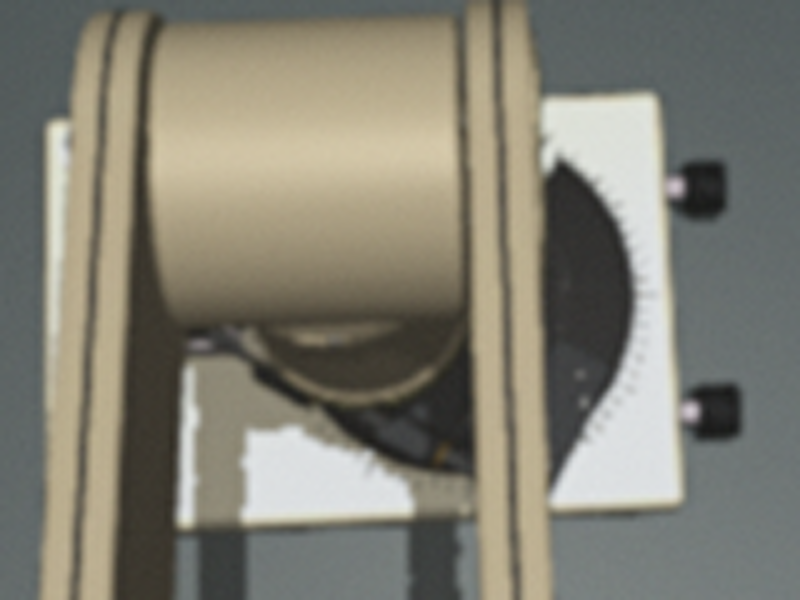

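The side view shows the two fingertips, near crop (150,335) and (185,305), on either side of the peg top at (178,370), about 45 mm above it. I'll lower them so they straddle the peg.

Emit:
{"api": "jog_arm", "payload": {"targets": [[1.2,0.25,-0.1,0,0,0,0.68],[2.4,0.25,-0.1,0,0,0.3,0.68],[3.4,0.25,-0.1,0,0,0.3,0.68],[4.3,0.25,-0.1,0,0,0.3,0.68],[4.3,0.25,-0.1,0,0,0.3,0.68]]}}

```text
t: 2.58
tool_pos: [0.5264, 0.0252, 0.071]
orientation: [1.613, 0.884, -1.61]
force: [0.7, -1.0, 1.0]
opening: 0.0301
```

```bash
python3 st.py 60 .068;python3 look.py b; python3 - <<'E'
from h import *
# rows: rotations about disc axis by phi in tool frame
s=dict(tool_pos=pegpose(60,.068)[0],orientation=Ro.from_matrix(pegpose(60,.068)[1]).as_rotvec())
for p in range(4,25,4): print(p,rel(s,*pegpose(60+p,.068)))
E
```

```text
2.575 [-0.05  0.05  1.85 -0.    1.24  2.09] [0.5264 0.0252 0.071 ] [ 0.7 -1.   1. ] 0.030059312428546012
(array([ 0.3 , -0.17,  0.05]), array([ 0. , -0. , -0.2]))
4 (array([-0.  ,  0.02,  0.43]), array([-4., -0.,  0.]))
8 (array([-0.  ,  0.06,  0.86]), array([-8., -0.,  0.]))
12 (array([-0.  ,  0.14,  1.29]), array([-12.,  -0.,   0.]))
16 (array([-0.  ,  0.24,  1.71]), array([-16.,  -0.,   0.]))
20 (array([-0.  ,  0.37,  2.12]), array([-20.,  -0.,   0.]))
24 (array([-0.  ,  0.54,  2.52]), array([-24.,  -0.,   0.]))
```

View pics/side_b.png

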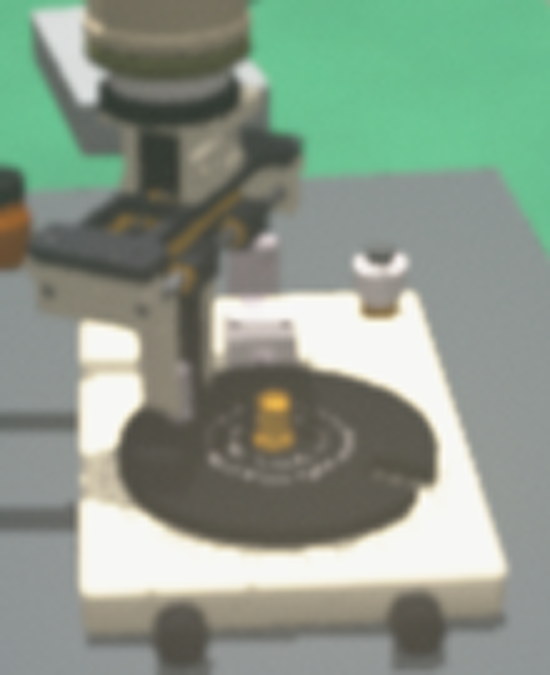

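The peg stands between the fingers with no contact force. I'll now sweep round the disc axis at 4° per row.

Emit:
{"api": "jog_arm", "payload": {"targets": [[0.2,-0.15,0.43,-4,0,0,0.68],[0.2,-0.1,0.86,-8,0,0,0.68],[0.2,-0.03,1.29,-12,0,0,0.68],[0.2,0.07,1.71,-16,0,0,0.68],[0.2,0.2,2.12,-20,0,0,0.68]]}}

```text
t: 3.3
tool_pos: [0.5181, 0.0064, 0.0707]
orientation: [1.368, 1.096, -1.36]
force: [1.6, 3.0, -1.3]
opening: 0.0298
```

```bash
python3 st.py 80 .068;python3 look.py c
```

```text
3.3 [-0.09  0.03  1.88 -0.    1.23  1.7 ] [0.5181 0.0064 0.0707] [ 1.6  3.  -1.3] 0.029799147904825095
(array([ 0.27, -0.15,  0.09]), array([ 0.2, -0. , -0.3]))
```

View pics/side_c.png

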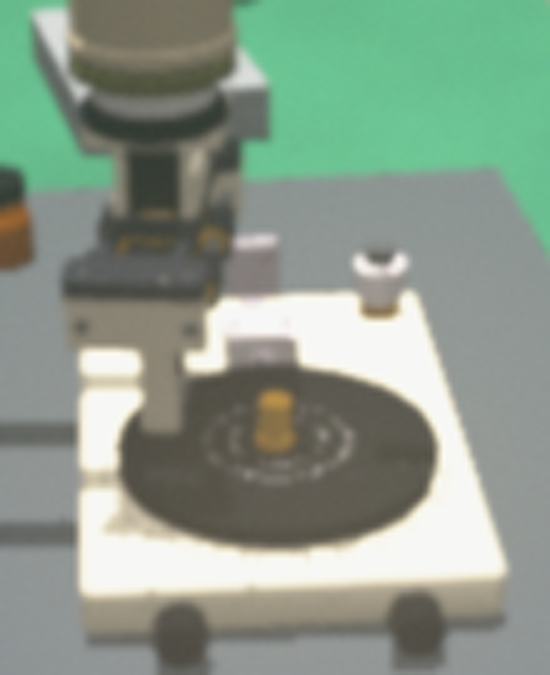

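The slot has turned CCW, now near (430,430), the sleeve is still upright, and the contact force is about 3 N. Carrying on.

Emit:
{"api": "jog_arm", "payload": {"targets": [[0.1,-0.05,0.46,-4,0,0,0.68],[0.1,-0.04,0.9,-8,0,0,0.68],[0.1,0.04,1.35,-12,0,0,0.68],[0.1,0.14,1.78,-16,0,0,0.68],[0.1,0.27,2.2,-20,0,0,0.68]]}}

```text
t: 4.03
tool_pos: [0.5167, -0.0159, 0.0706]
orientation: [1.113, 1.263, -1.105]
force: [0.6, 2.3, -0.6]
opening: 0.0299
```

```bash
python3 st.py 100 .068
```

```text
4.025 [-0.13  0.02  1.88  0.    1.23  1.31] [ 0.5167 -0.0159  0.0706] [ 0.6  2.3 -0.6] 0.029882826674895294
(array([ 0.26, -0.12, -0.03]), array([ 0.1,  0.1, -0.4]))
```

Emit:
{"api": "jog_arm", "payload": {"targets": [[0.1,-0.05,0.43,-4,0,0,0.68],[0.1,-0.04,0.86,-8,0,0,0.68],[0.1,0.04,1.29,-12,0,0,0.68],[0.1,0.14,1.71,-16,0,0,0.68],[0.1,0.27,2.12,-20,0,0,0.68]]}}

```text
t: 4.65
tool_pos: [0.5229, -0.0362, 0.0703]
orientation: [0.849, 1.392, -0.842]
force: [-0.2, 2.4, 0.5]
opening: 0.0298
```

```bash
python3 st.py 120 .068
```

```text
4.65 [-0.17  0.04  1.86  0.    1.23  0.92] [ 0.5229 -0.0362  0.0703] [-0.2  2.4  0.5] 0.02976651539304474
(array([ 0.23, -0.08, -0.04]), array([ 0.1,  0.2, -0.4]))
```

Emit:
{"api": "jog_arm", "payload": {"targets": [[0.1,-0.03,0.43,-4,0,0,0.68],[0.1,0,0.86,-8,0,0,0.68],[0.1,0.06,1.29,-12,0,0,0.68],[0.1,0.16,1.71,-16,0,0,0.68],[0.1,0.29,2.12,-20,0,0,0.68]]}}

```text
t: 5.28
tool_pos: [0.5356, -0.0532, 0.0698]
orientation: [0.579, 1.484, -0.574]
force: [-1.1, 3.4, 1.1]
opening: 0.0299
```

```bash
python3 st.py 140 .068;python3 look.py d
```

```text
5.275 [-0.2   0.08  1.82  0.    1.23  0.54] [ 0.5356 -0.0532  0.0698] [-1.1  3.4  1.1] 0.029894814753233606
(array([ 0.18, -0.03, -0.03]), array([ 0.1,  0.4, -0.4]))
```

View pics/side_d.png

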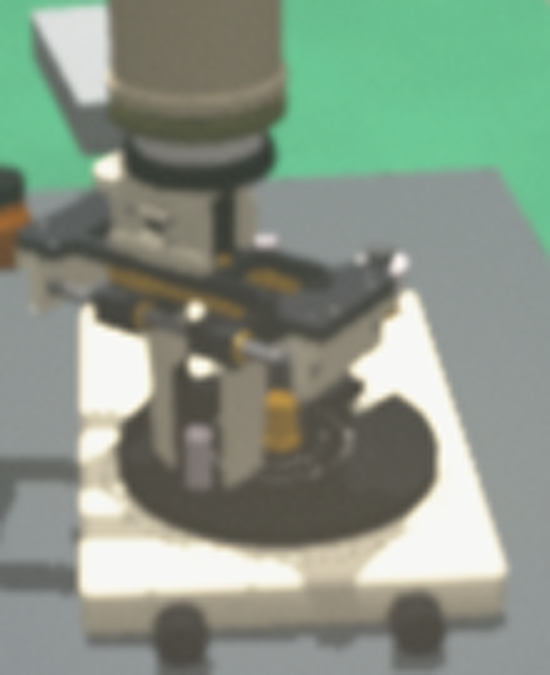

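The slot is now at about (385,395). The sleeve is upright at (282,420), about 2 mm from before, which fits a slight off-centre ride. Nothing is near it, so I'll continue.

Emit:
{"api": "jog_arm", "payload": {"targets": [[0.1,0.01,0.4,-4,0,0,0.68],[0.1,0.05,0.83,-8,0,0,0.68],[0.1,0.12,1.26,-12,0,0,0.68],[0.1,0.22,1.68,-16,0,0,0.68],[0.1,0.34,2.1,-20,0,0,0.68]]}}

```text
t: 6.0
tool_pos: [0.5534, -0.065, 0.0691]
orientation: [0.307, 1.54, -0.305]
force: [-1.7, 2.6, 0.8]
opening: 0.0296
```

```bash
python3 st.py 160 .068;python3 look.py e
```

```text
6.0 [-0.21  0.13  1.77  0.    1.23  0.18] [ 0.5534 -0.065   0.0691] [-1.7  2.6  0.8] 0.029615821091067862
(array([ 0.1 ,  0.01, -0.01]), array([ 0. ,  0.5, -0.2]))
```

View pics/side_e.png

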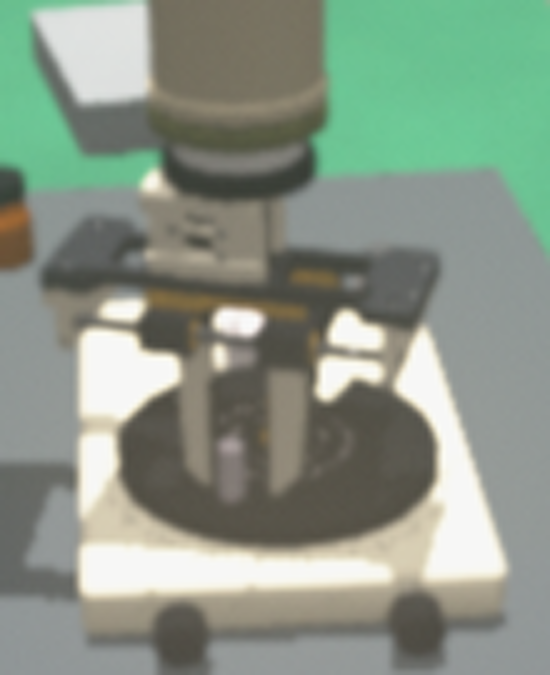

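Emit:
{"api": "jog_arm", "payload": {"targets": [[0.1,0.02,0.43,-4,0,0,0.68],[0.1,0.06,0.86,-8,0,0,0.68],[0.1,0.14,1.29,-12,0,0,0.68],[0.1,0.24,1.71,-16,0,0,0.68],[0.1,0.37,2.12,-20,0,0,0.68]]}}

```text
t: 6.72
tool_pos: [0.5743, -0.07, 0.0683]
orientation: [0.034, 1.562, -0.035]
force: [-1.9, 0.5, 0.2]
opening: 0.0298
```

```bash
python3 st.py 187 .068;python3 look.py f
```

```text
6.725 [-0.21  0.19  1.71  0.    1.24 -0.17] [ 0.5743 -0.07    0.0683] [-1.9  0.5  0.2] 0.029799441722156088
(array([0.03, 0.11, 0.76]), array([-7.1,  0.5,  0.1]))
```

View pics/side_f.png

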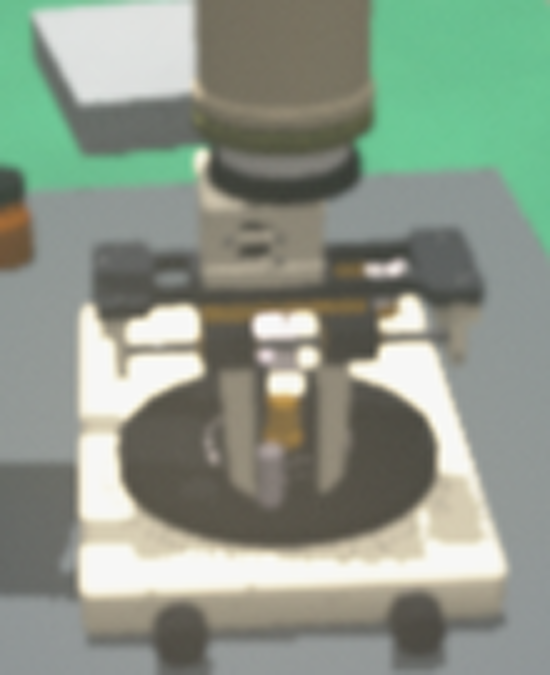

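View pics/top_f.png

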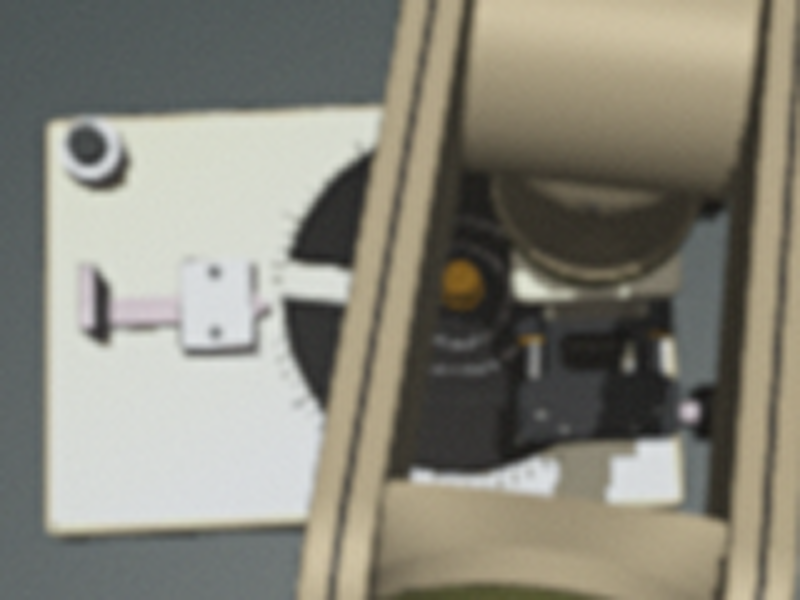

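The top view shows the slot mouth at crop (287,282) and the bar nose at (268,311), so a little more CCW turn is needed. I'll work out how much.

```bash
python3 - <<'E'
from h import *
t=np.load("top_f.npz")
g=lambda x,y,z:onz(t,150+(x+.5)/5-.5,130+(y+.5)/5-.5,z)
def b(p):
    d=p[:2]-C;return (np.array([d@xh,d@yh])*1000).round(1)
for n,x,y,z in[("mU",290,264,.057),("mL",285,300,.057),("iU",350,270,.057),("iL",348,303,.057),("nose",268,311,.051),("tabU",90,264,.095),("tabL",90,328,.095),("tabbackU",80,264,.095),("tabbackL",84,326,.095),("sleeve",462,284,.085)]:
    p=g(x,y,z);print(n,p.round(4),b(p), np.degrees(np.arctan2(b(p)[0],-b(p)[1])).round(1))
E
```

```text
mU [0.602  0.0779 0.057 ] [21.4 86.4] 166.1
mL [0.5835 0.0816 0.057 ] [ 2.8 89.3] 178.2
iU [0.5963 0.0477 0.057 ] [16.9 56. ] 163.2
iL [0.5792 0.0499 0.057 ] [-0.2 57.4] -179.8
nose [0.5799 0.0912 0.051 ] [-1.2 98.7] -179.3
tabU [0.6012 0.1719 0.095 ] [ 16.6 180.3] 174.7
tabL [0.5692 0.1733 0.095 ] [-15.4 180.3] -175.1
tabbackU [0.6016 0.1768 0.095 ] [ 16.9 185.2] 174.8
tabbackL [0.5704 0.1762 0.095 ] [-14.3 183.2] -175.5
sleeve [ 0.5777 -0.0089  0.085 ] [ 0.8 -1.3] 31.6
```

Emit:
{"api": "jog_arm", "payload": {"targets": [[0,0.04,0.3,-3,0,0,0.68],[0,0.07,0.6,-5.5,0,0,0.68],[0,0.1,0.86,-8,0,0,0.68],[0,0.1,0.86,-8,0,0,0.68]]}}

```text
t: 7.32
tool_pos: [0.5832, -0.0696, 0.0684]
orientation: [-0.073, 1.561, 0.07]
force: [-1.0, -1.6, -0.9]
opening: 0.0297
```

```bash
python3 st.py 188 .068;python3 look.py g
```

```text
7.325 [-0.21  0.21  1.68  0.    1.24 -0.3 ] [ 0.5832 -0.0696  0.0684] [-1.  -1.6 -0.9] 0.02965497441487968
(array([ 0.04,  0.04, -0.01]), array([-0.4,  0.5,  0.1]))
```

View pics/top_g.png

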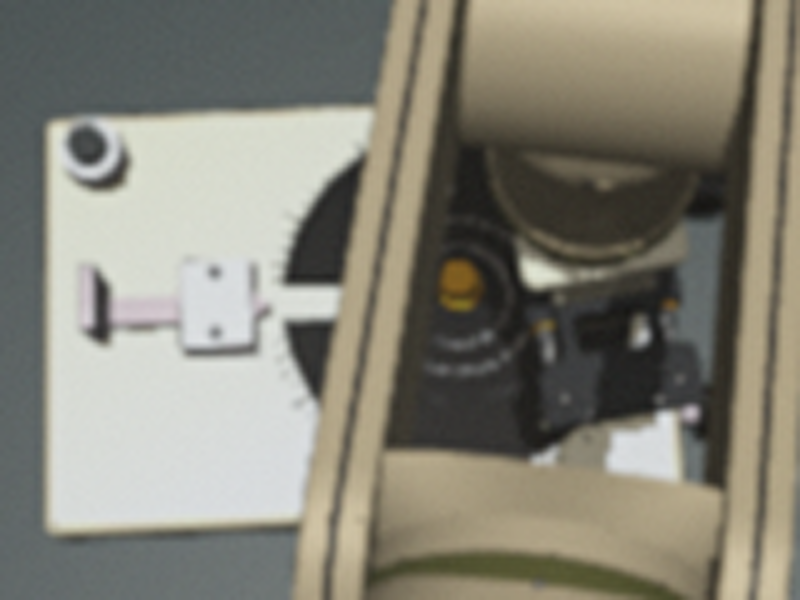

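```bash
python3 - <<'E'
from h import *
t=np.load("top_g.npz")
g=lambda x,y,z:onz(t,150+(x+.5)/5-.5,130+(y+.5)/5-.5,z)
def b(p):
    d=p[:2]-C;return (np.array([d@xh,d@yh])*1000).round(1)
for n,x,y,z in[("mU",286,285,.057),("mL",286,321,.057),("iU",336,285,.057),("iL",336,321,.057),("nose",268,311,.051),("barU",145,299,.056),("barL",145,326,.056),("sleeve",462,281,.085)]:
    p=g(x,y,z);print(n,p.round(4),b(p), np.degrees(np.arctan2(b(p)[0],-b(p)[1])).round(1))
# intensity column profile in full-res
f=t["frame"].astype(int).sum(2)//3
for u in(208,210,212,214): print(u,f[180:202,u])
for u in(174,178,182): print(u,t["frame"][184:204,u].tolist() if 0 else f[184:204,u])
E
```

```text
mU [0.5913 0.0806 0.057 ] [10.6 88.6] 173.2
mL [0.5726 0.0818 0.057 ] [-8.1 89. ] -174.8
iU [0.5891 0.0553 0.057 ] [ 9.4 63.3] 171.6
iL [0.5705 0.0566 0.057 ] [-9.2 63.7] -171.8
nose [0.5799 0.0912 0.051 ] [-1.2 98.7] -179.3
barU [0.5904 0.1525 0.056 ] [  6.7 160.4] 177.6
barL [0.5764 0.1531 0.056 ] [ -7.3 160.5] -177.4
sleeve [ 0.5792 -0.009   0.085 ] [ 2.3 -1.4] 58.7
208 [ 78  68  58  50  46  38  77 166 214 218 216 218 214 182 108  56  55  64
  76  87 106 140]
210 [ 47  47  49  49  49  39  76 168 215 220 216 218 214 181 109  55  48  52
  52  50  50  47]
212 [ 48  48  51  48  48  40  77 168 215 217 216 218 214 171  94  50  51  52
  51  51  53  53]
214 [ 49  49  48  49  48  40  75 168 215 219 216 220 215 172  90  48  47  49
  50  49  49  56]
174 [214 214 216 216 216 209 201 199 203 200 174 163 196 217 218 216 216 216
 216 216]
178 [213 214 214 215 213 208 199 198 202 198 161 127 177 213 217 216 214 215
 215 215]
182 [215 214 215 214 212 206 200 199 205 200 165 171 210 219 217 216 215 217
 217 217]
```

The slot is within about 1.5 mm of the bar line. I'll nudge it 1° more, back off to centre the cage on the peg, and lift clear.

Emit:
{"api": "jog_arm", "payload": {"targets": [[0,0.03,0.13,-1,0,0,0.68],[0,0.03,0.13,-1,0,0,0.68],[0,0,-0.35,2,0,0,0.68],[0,0,-0.65,4,0,0,0.68],[0,0,-0.65,4,0,0,0.68]]}}

```text
t: 8.05
tool_pos: [0.5768, -0.07, 0.0684]
orientation: [-0.018, 1.561, 0.016]
force: [0.4, -0.8, 0.6]
opening: 0.0298
```

Emit:
{"api": "jog_arm", "payload": {"targets": [[-1,0,0,0,0,0,0.68],[-3,0,0,0,0,0,0.68],[-6,0,0,0,0,0,0.68],[-10,0,0,0,0,0,0.9],[-10,0,0,0,0,0,1]]}}

```text
t: 8.68
tool_pos: [0.5791, -0.0705, 0.1749]
orientation: [-0.02, 1.552, 0.015]
force: [0.8, -0.2, 0.2]
opening: 0.0143
```

```bash
python3 look.py h; cat >> h.py <<'E'
def tabpose(xb,yb,z):
    X=np.array([0,0,-1.]);tg=np.r_[xh,0];p=C+xb*xh+yb*yh
    return np.r_[p,z],np.c_[X,np.cross(tg,X),tg]
E
python3 - <<'E'
from h import *
from plant import robot
s=robot.read_state();print(s["t"],s["q"].round(2),s["tool_pos"].round(4),s["force"].round(1),s["opening"])
print(rel(s,*tabpose(0,.21,.16)))
E
```

```text
8.775 [-0.21  0.09  1.62  0.    1.42 -0.23] [ 0.5767 -0.07    0.1702] [-0.2 -0.1 -0.7] 0.0064049156742819425
(array([ 0.99, 27.21,  1.5 ]), array([3.7, 0.7, 0.1]))
```

View pics/side_h.png

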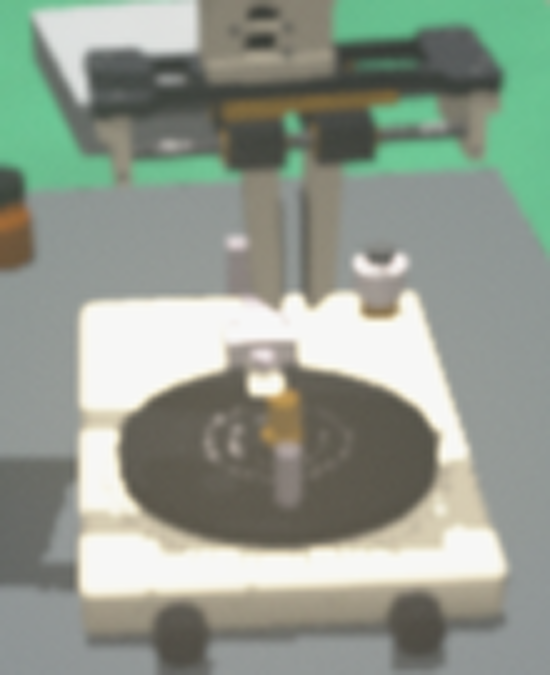

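The disc is aligned and the sleeve stands upright. Next I'll move behind the tab, fingers shut, at a safe height.

Emit:
{"api": "jog_arm", "payload": {"targets": [[0,5,0.3,2,0,0,1],[0,11,0.8,3.7,0.7,0,1],[0,17,1.2,3.7,0.7,0,1],[0,22.5,1.5,3.7,0.7,0,1],[0,27.2,1.5,3.7,0.7,0,1]]}}

```text
t: 9.4
tool_pos: [0.5846, 0.2042, 0.1685]
orientation: [0.031, 1.573, -0.034]
force: [-0.3, -1.0, -0.4]
opening: 0.0004
```

```bash
cat > st2.py <<'E'
from h import *
from plant import robot
import sys
s=robot.read_state();d=s["tool_pos"][:2]-C;print(s["t"],s["q"].round(2),s["tool_pos"].round(4),"base",(d@xh).round(4),(d@yh).round(4),s["force"].round(1),s["opening"])
print(rel(s,*tabpose(*map(float,sys.argv[1:]))))
E
python3 st2.py -.001 .21 .07
```

```text
9.4 [ 0.25  0.21  1.49 -0.    1.44  0.3 ] [0.5846 0.2042 0.1685] base -0.0013 0.2118 [-0.3 -1.  -0.4] 0.0003583582781693228
(array([ 9.85, -0.17,  0.05]), array([ 0. , -0.1,  0.1]))
```

Emit:
{"api": "jog_arm", "payload": {"targets": [[1,0,0,0,0,0,1],[3,0,0,0,0,0,1],[5,0,0,0,0,0,1],[5.5,0,0,0,0,0,1]]}}

```text
t: 9.9
tool_pos: [0.5828, 0.2023, 0.1102]
orientation: [0.031, 1.577, -0.037]
force: [0.3, -0.2, 0.3]
opening: 0.0002
```

```bash
python3 look.py i; python3 st2.py -.001 .21 .07
```

```text
10.0 [ 0.25  0.25  1.55 -0.    1.35  0.3 ] [0.5838 0.2029 0.1121] base -0.002 0.2105 [ 0.7  0.5 -0.2] 0.00048008601804552727
(array([ 4.21, -0.04,  0.12]), array([-0. , -0.2,  0.2]))
```

View pics/side_i.png

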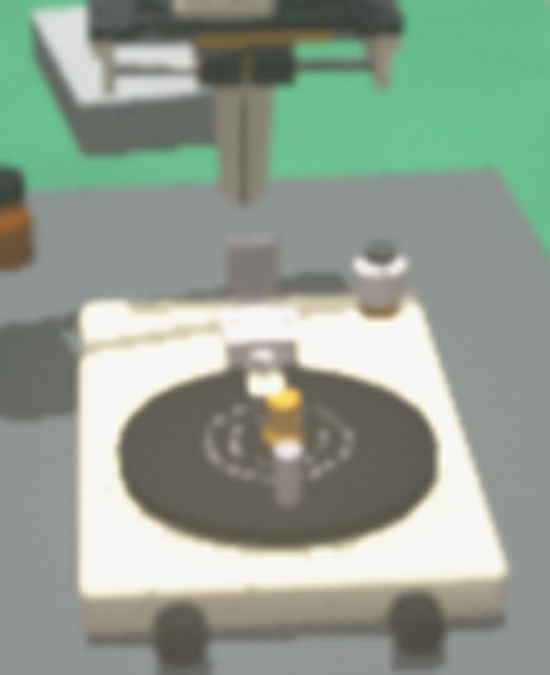

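View pics/top_i.png

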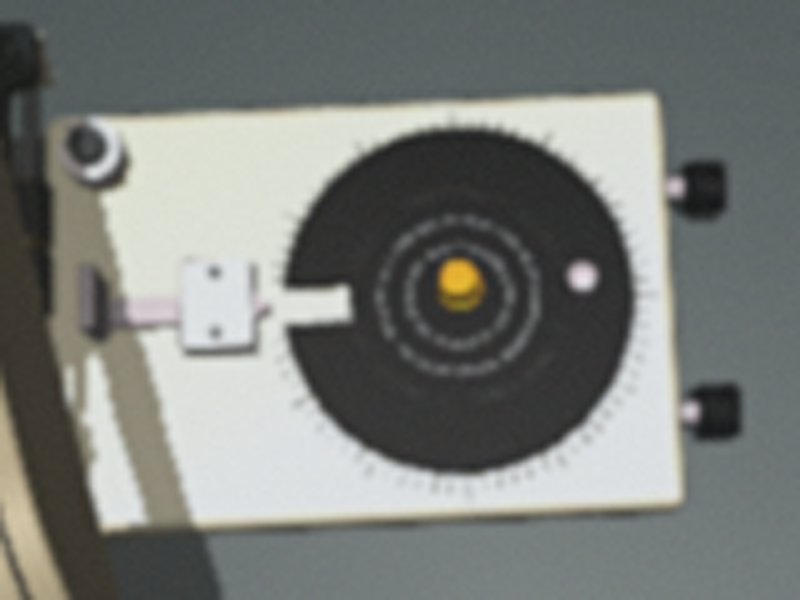

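The top view shows the slot (mouth at (285,306), inner end at (350,304)) squarely facing the nose at (268,311), and the sleeve upright near the centre. I'll go down behind the tab.

Emit:
{"api": "jog_arm", "payload": {"targets": [[1.5,0,0.1,0,0,0,1],[3,0,0.1,0,0,0,1],[4.1,0,0.1,0,0,0,1],[4.1,0,0.1,0,0,0,1]]}}

```text
t: 10.5
tool_pos: [0.5835, 0.2026, 0.0694]
orientation: [0.031, 1.577, -0.036]
force: [-0.7, -0.6, -0.0]
opening: 0.0003
```

Emit:
{"api": "jog_arm", "payload": {"targets": [[0,-0.6,0,0,0,0,1],[0,-1.1,0,0,0,0,1],[0,-1.6,0,0,0,0,1],[0,-2.1,0,0,0,0,1],[0,-2.5,0,0,0,0,1]]}}

```text
t: 11.12
tool_pos: [0.5828, 0.1775, 0.07]
orientation: [0.031, 1.576, -0.036]
force: [0.3, 1.7, 2.4]
opening: 0.0004
```

```bash
python3 look.py j; python3 st2.py -.001 .157 .07
```

```text
11.225 [ 0.21  0.28  1.6  -0.    1.27  0.26] [0.5826 0.1771 0.0697] base -0.0021 0.1846 [-0.  -0.   0.3] 0.00032772979835422395
(array([-0.02, -2.77,  0.12]), array([-0.1, -0.4,  0.2]))
```

View pics/top_j.png

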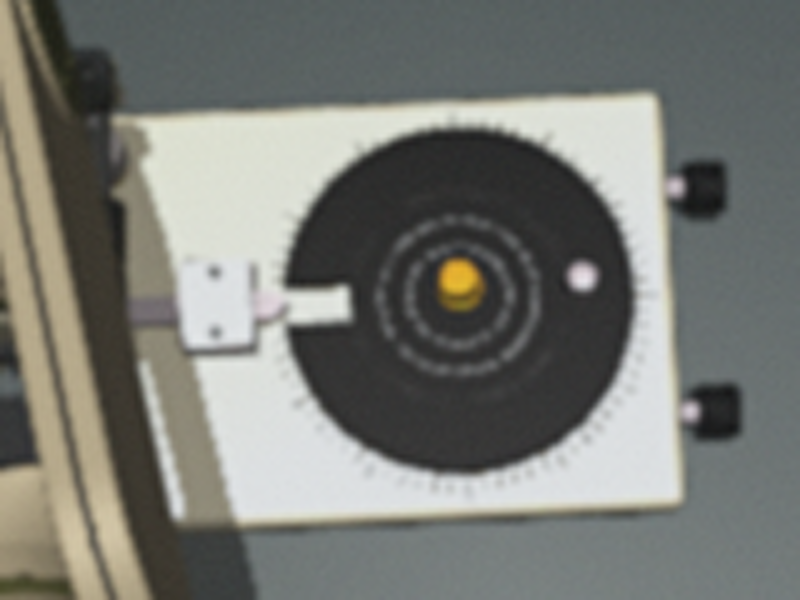

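View pics/side_j.png

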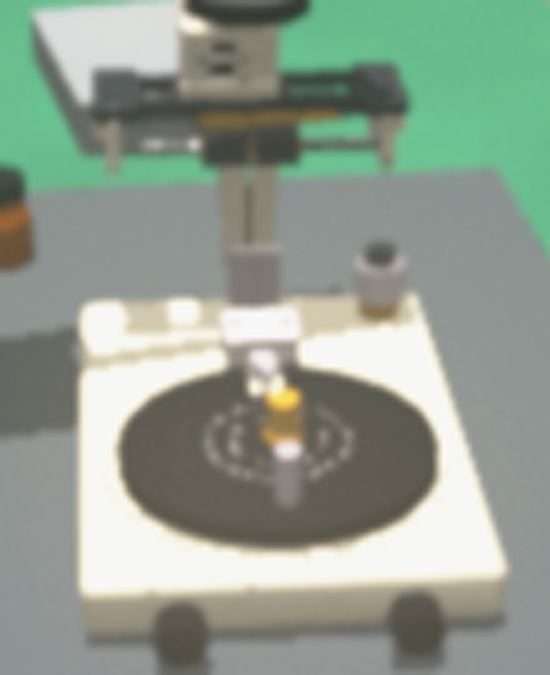

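The nose, at about (285,303), is at the slot mouth and lined up. Continuing the push.

Emit:
{"api": "jog_arm", "payload": {"targets": [[0,-0.4,0.1,0,0,0,1],[0,-0.8,0.1,0,0,0,1],[0,-1.2,0.1,0,0,0,1],[0,-1.6,0.1,0,0,0,1],[0,-2.0,0.1,0,0,0,1]]}}

```text
t: 11.85
tool_pos: [0.5825, 0.1567, 0.0696]
orientation: [0.031, 1.577, -0.037]
force: [-0.8, 1.8, -0.5]
opening: 0.0003
```

Emit:
{"api": "jog_arm", "payload": {"targets": [[0,-0.25,0,0,0,0,1],[0,-0.5,0,0,0,0,1],[0,-0.65,0,0,0,0,1]]}}

```text
t: 12.22
tool_pos: [0.5824, 0.152, 0.0697]
orientation: [0.033, 1.577, -0.034]
force: [-0.1, 14.1, -3.1]
opening: 0.0006
```

```bash
python3 look.py k; python3 st2.py -.001 .157 .07
```

```text
12.325 [0.17 0.26 1.62 0.   1.27 0.21] [0.5823 0.152  0.0696] base -0.0014 0.1596 [ 0.2 10.1 -1.8] 0.0010039083701781715
(array([-0.04, -0.26,  0.04]), array([-0. , -0.4,  0. ]))
```

View pics/top_k.png

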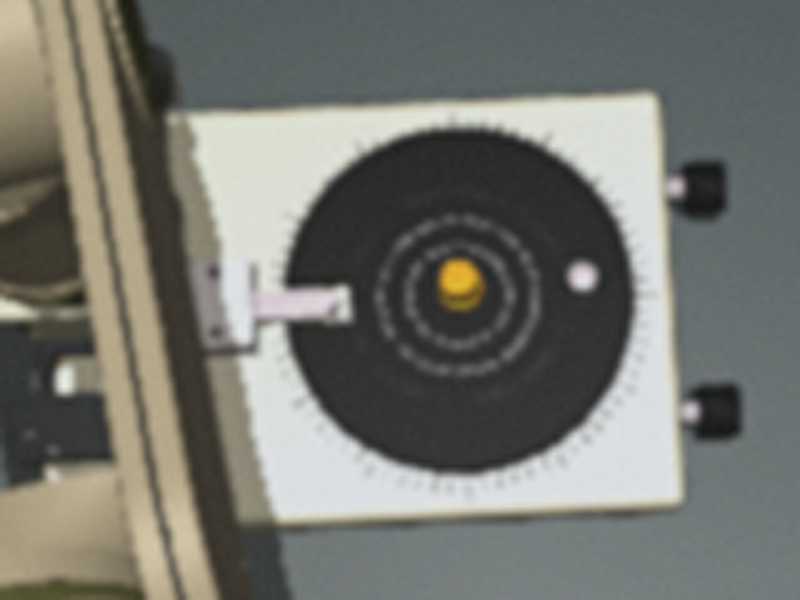

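The bar is in the slot, with the nose tip at about (340,304). The force rose to 10–14 N, which suggests the stop. Checking the nose radius.

```bash
python3 - <<'E'
from h import *
t=np.load("top_k.npz");crop(t,200,180,230,202,24,"pics/nz.png")
for x in(336,340,344,348):
    p=onz(t,150+(x+.5)/5-.5,130+304.5/5-.5,.051);d=p[:2]-C;print(x,(d@xh*1e3).round(1),(d@yh*1e3).round(1))
E
```

```text
336 0.9 64.0
340 0.8 62.0
344 0.7 60.0
348 0.6 57.9
```

View pics/nz.png

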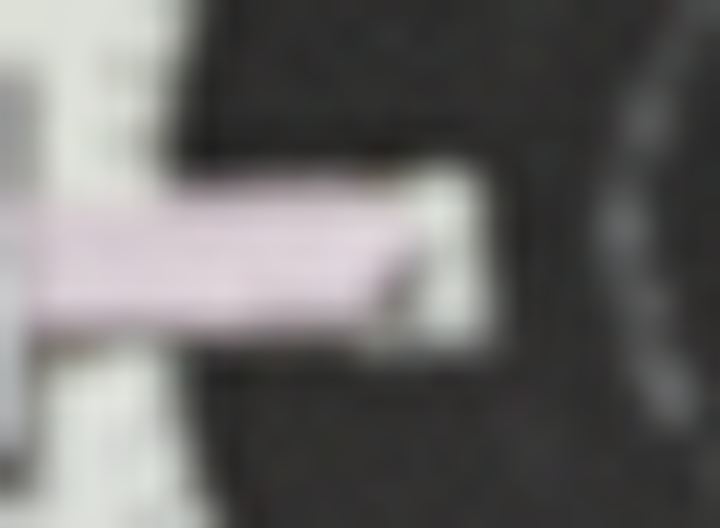

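Emit:
{"api": "jog_arm", "payload": {"targets": [[0,-0.25,0,0,0,0,1],[0,-0.35,0,0,0,0,1],[0,-0.35,0,0,0,0,1]]}}

```text
t: 12.7
tool_pos: [0.5823, 0.152, 0.0697]
orientation: [0.036, 1.576, -0.029]
force: [0.7, 17.4, -2.9]
opening: 0.0007
```

```bash
python3 st2.py -.001 .157 .07
```

```text
12.7 [0.17 0.26 1.63 0.01 1.26 0.21] [0.5823 0.152  0.0697] base -0.0014 0.1596 [ 0.7 17.4 -2.9] 0.0006602119882107953
(array([-0.03, -0.26,  0.04]), array([ 0. , -0.3, -0.3]))
```

The force rose to 17 N with no movement, so the bar is hard against its stop. I'll back straight off, lift and check.

Emit:
{"api": "jog_arm", "payload": {"targets": [[0,0.8,0,0,0,0,1],[0,2,0,0,0,0,1],[0,3.5,0,0,0,0,1],[0,4.5,0,0,0,0,1]]}}

```text
t: 13.2
tool_pos: [0.5843, 0.1979, 0.07]
orientation: [0.036, 1.576, -0.029]
force: [-0.4, -0.7, -0.2]
opening: 0.0003
```

Emit:
{"api": "jog_arm", "payload": {"targets": [[-2,0,0,0,0,0,1],[-5,0,0,0,0,0,1],[-9,2,0,0,0,0,1],[-12,6,0,0,0,0,1],[-12,9,0,0,0,0,1]]}}

```text
t: 13.82
tool_pos: [0.591, 0.2891, 0.1968]
orientation: [0.038, 1.568, -0.027]
force: [0.6, 0.5, -1.1]
opening: 0.0003
```

```bash
python3 look.py l; python3 st2.py 0 .2 .1; python3 - <<'E'
from h import *
t=np.load("top_l.npz");crop(t,80,130,310,290,3,"pics/wide_l.png")
E
```

```text
13.925 [0.38 0.29 1.35 0.01 1.5  0.41] [0.5891 0.2901 0.1931] base -0.0005 0.2978 [-0.6 -0.2 -0.2] 0.00035967486391907635
(array([ 9.25, -9.85,  0.03]), array([ 0.2, -0.1, -0.4]))
```

View pics/wide_l.png

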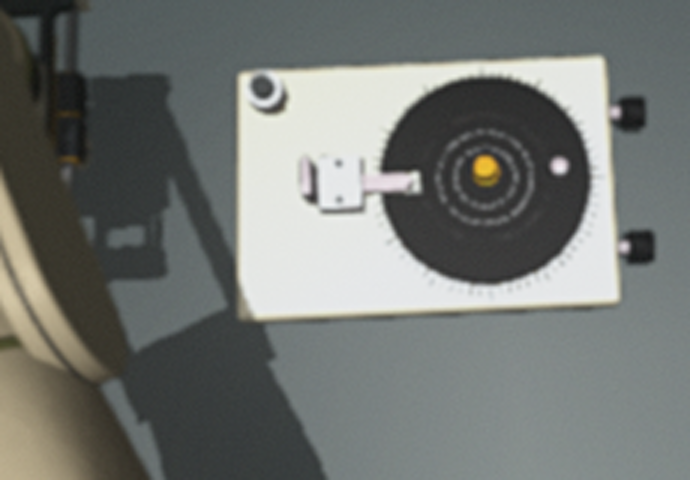

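View pics/side_l.png

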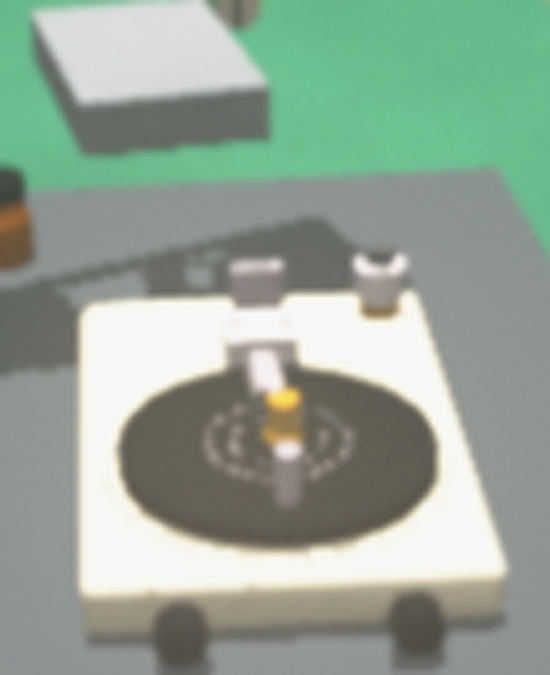

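View pics/top_l.png

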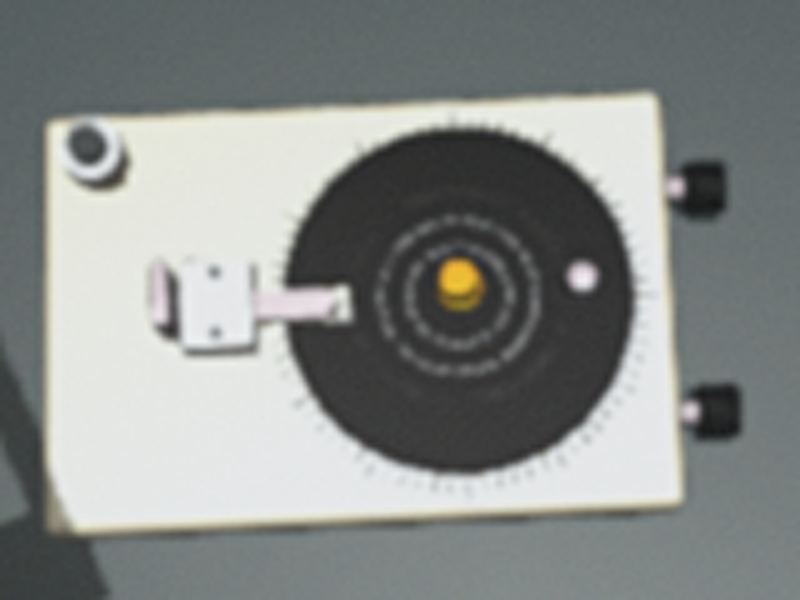

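The bar is home: the tab moved about 70 crop px at 0.5 mm/px, roughly 35–36 mm. The sleeve is upright on the middle, the objective hasn't moved, and the arm is clear.

```bash
python3 -c "
from plant import ticket
print(ticket.close_job())"
```

```text
the job is handed in; nothing more can be done
None
```

The stage is locked: the slot in the disc faces the bar, and the bar is fully home in it. I handed the job in at about 14 s with the arm clear and touching nothing.

**What I did:** I set the half-open fingertips either side of the peg and pushed it about 120° counter-clockwise, with measured forces of 2–4 N. I then backed off, shut the fingers and pushed the tab straight in.

**Last checks:**
- **Bar:** the tab moved about 35–36 mm in the top view. Pressing up to 17 N moved it no further, so it is against its stop. My reading of the nose tip was about 62–63 mm from the axis, against 62 mm expected; the 1 mm difference is within camera error.
- **Disc:** before the push the slot was within about 1–2 mm of the bar line, and the bar went in with only light force until the stop.
- **Sleeve:** it is upright on the middle of the disc. In the pictures it sits about 2–3 mm from the exact centre, having moved slightly as the disc turned. Nothing touched it.
- **Other loose things:** the objective looks unmoved in both views, and the jar shows no change in the side view. I did not check the weight again after the start, but the arm stayed well away from it from then on.

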